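# Slide a soap bar under the leaf spring of a stamping jig

## Robot

A 7-joint arm with a two-finger parallel gripper is mounted at the origin on the work surface. World frame = base frame: x ahead of the robot, y to its left, z up, the work surface at z = 0. Lengths are in mm, angles in degrees, forces in N, time in s.
With the tool pointing down it reaches from about 350 to 900 mm from the base axis. Payload 8.1 kg.
Tool frame: the origin (TCP) lies on the centre line of the jaws, within the pads' length; the fingertips stand 22 mm ahead of it and the grasp point (between the pads) lies 3 mm ahead of it; y points along the fingers, z is the direction in which the jaws open and shut, and the axes are right-handed (so a half turn about y gives the same grasp; the last joint's range is limited). The gripper opens to 92 mm and grips with 3 to 60 N. Pads are 19 mm wide; open, the fingers measure 130 mm over their backs; the gripper's body (75 mm by 190 mm) begins 47 mm behind the grasp point.
Start: joints at [-71.31, 24.895, 1.432, 90.138, -0.665, 64.973, -4.303], TCP at [259.89, 568.417, 248.742] pointing down, gripper open.
Joint ranges: [-149.89, 149.89], [-25.12, 119.58], [-72.63, 75.52], [4.76, 147.25], [-75.54, 255.54], [6.69, 114.76], [-157.13, 157.13]. Speed limits (degrees/s): [127.2, 127.2, 172.46, 172.46, 180, 180, 180].

## Interface

Orientations are given as [roll, pitch, yaw] about the fixed x, y, z axes, in that order (R = Rz(yaw) Ry(pitch) Rx(roll)).
In Python, from bench import robot gives the robot as it stands.
- The arm moves only by the tool carry_out, never from a script. Its arguments are lists of equal length, an entry for each row: "gripper": the finger opening in mm, from 0 to 91.8; "delta_pos": the shift along the world's x, y, z in mm, a list of three; "turn": the turn about the world's z in rad. In form: {"gripper": [gripper, ...], "delta_pos": [[x, y, z], ...], "turn": [turn, ...]}. A call has 1 to 12 rows; each row shifts and turns the commanded pose from where the row before left it; what a row does not reach is not made up. A row lasts 1/10 s, in which the tool goes at most 50 mm and 8.59 degrees, less where a joint would pass 70% of its speed; a pose out of reach is approached as far as the arm can. A call with a gripper value outside its range is refused whole. The fingers move at their own pace and stop on an object; "grip_force" is the grip in N (left out, the last holds). Time passes only in rows, so rows that do not move let the fingers close. It gives the time, the measured TCP pose, the force and the opening at its end, in the units of the state.
- robot.read_state(): the state, without advancing time (a new reading comes with each control period).
- robot.grab_frame(name): name is "scene" or "top" or "wrist"; returns a dict with "pixels" (400x640x3 uint8, blue, green, red), "range_z" (400x640 float32, mm along the optical axis (not along the pixel's ray), 0 where there is no reading), "fx", "fy", "cx", "cy" (pixels), "k1" (the pictures are not rectified: a ray, as slopes to the right and down, at radius r is drawn at 1 + k1 r^2 times it, then the intrinsics apply), "rvec" (rotation vector, rad) and "tvec" (3), from world to camera coordinates, as OpenCV has them. Camera axes: x right, y down, z forward; pixel columns grow to the right and rows downward; lengths in mm; the calibration is good to about 2 mm. A picture is of the moment at which its call begins.
- robot.close_job(): hands the job in, once; it reports no verdict.
The state is a dict: "t": time; "joints": joint angles; "qd": joint speeds; "tau": joint torques, N m; "position": TCP position; "eef_rot": TCP orientation; "force": force on the tool from outside, world axes, zero at the start; "wrist_torque": the same for the moment, N m; "gripper_width": finger opening in mm.
Only numpy, scipy, OpenCV 4.12 (cv2) and the standard library are available. Lean on these libraries where they do the work, as an engineer would, in place of code of your own. Each camera call takes 0.05 s, during which the arm holds its last target. There are 200 camera calls.

## Task

Get the soap bar in the stamping jig ready to be stamped: with your fingertips on top of its tail, press it down hard against the sprung bed and, still pressing, slide it along the trough, under the crossbar and leaf spring, until it is fully home against the end stop; then let go and move clear. Only press and slide the bar, never lift it or pull it out of the jig, and leave everything else on the table where it stands.

Things in the scene. Friction and masses are not known exactly. Their poses are not given: they have to be found in the camera images.
- jig: Stamping jig, fixed: aluminium base plate 210 x 110 mm, trough 64 mm wide between plywood cheeks (tops 34 mm above the table). Origin on the table, on the trough's centre line; x is the slide direction, from the loading end (nearer the robot) to the end stop; y across, z up. Faces: low near stop at x -95 mm, end stop at x +85 mm (36 mm high).
- crossbar (a point): Centre of the underside of the rigid steel crossbar that spans the trough on two posts: jig x +35 mm (it is 10 mm wide, +30 to +40), 43 mm above the table. It is 110 mm long; its top is at 53 mm, bolt heads at 56 mm.
- soap: Loose cream soap bar 110 x 60 x 25 mm, 110 along its own x (= jig x), about 160 g. Origin: centre of its underside, at the start 22 mm above the table (top 47 mm, 4 mm too high for the crossbar), at jig x -38 to -30 mm; home at +30 mm, its last 55 mm then still behind the crossbar. Fingertips 30 mm behind its origin stay clear of the crossbar. Friction on the bed about 0.12; fingertips grip better.
- bed (a joint): White sprung bed, the whole floor of the trough, which carries the bar: how far it is pressed down, 0 (up) to 0.009 m (bottomed on a stop, bar top 38 mm above the table). About 6 N on the bar starts it down, about 15 N bottoms it; it springs back when let go. The bar clears the crossbar once the bed is more than 4 mm down.
- leaf (a joint): Steel leaf spring, 40 mm wide, from the crossbar down towards the end stop (free tip at jig x +76 mm, 33 mm above the table): how far it is bent up, 0 free, about 0.1 to 0.3 rad with the bar under it. It bears on the bar with 5 to 9 N and drags with up to about 4 N: fingertips that press too lightly slip. Leaf and crossbar hold the bar down once let go.
- bar_a: Bystander, not to be moved: cream soap bar, 75 x 50 x 25 mm, loose on the table to the left of the jig (looking along its slide direction). Origin at the centre of its underside.
- bar_b: Bystander, not to be moved: another such bar, 75 x 50 x 25 mm, farther along on the same side. Origin at the centre of its underside.
- stamp: Bystander, not to be moved: upright turned wooden soap stamp, 42 mm wide, 72 mm high, to the right of the jig. Origin at the centre of its underside.
- beaker: Bystander, not to be moved: small glass beaker, 60 mm wide, 70 mm high, farther along on the right of the jig. Origin at the centre of its underside.
- amber: Bystander, not to be moved: amber glass bottle, 68 mm wide, 170 mm high, on the far left of the table. Origin at the centre of its underside.
- pink: Bystander, not to be moved: pink squeeze bottle, 60 mm wide, 160 mm high, on the far right. Origin at the centre of its underside.
- jar: Bystander, not to be moved: glass jar with steel lid, 66 mm wide, 90 mm high, on the far right. Origin at the centre of its underside.
Not all that is in view belongs to the job. Leave any black or purple look-alike of the soap alone.

How it is judged (in metres and radians):
On the way, in this order (a step that is already met when the one before it is completed fails the run):
1. the bar is pressed down on the sprung bed by the fingers, still in front of the crossbar (value of joint bed above 0.004 m and contact force between the fingers and soap above 4 N and x of soap in the frame of jig below -0.015 m), for 0.1 s.
2. the bar's front is well under the crossbar while the fingers still press on it (x of soap in the frame of jig above 0 m and value of joint bed above 0.003 m and contact force between the fingers and soap above 3 N), for 0.05 s.
At the end, for the whole second after the job is handed in: The bar lies home against the end stop (within 3.5 mm), flat in the trough (within 0.06 rad, 6 mm sideways), under the crossbar and with the leaf spring bent up on it, let go and at rest (x of soap in the frame of jig between 0.0265 and 0.033 m and y of soap in the frame of jig between -0.006 and 0.006 m and z of soap in the frame of jig below 0.0205 m and angle between soap's own z axis and vertical below 0.06 rad and value of joint leaf above 0.06 rad and linear speed of soap below 0.01 m/s); the robot touches nothing.
It fails at once if the bar is lifted (more than 6 mm above its starting height) or tipped (z of soap in the frame of jig above 0.028 m or angle between soap's own z axis and vertical above 0.25 rad).
It fails at once if a bystander is moved by more than 20 mm (distance of any of bar_a, bar_b, stamp, beaker, amber, pink, jar from where it was at the start of the episode above 0.02 m).
It also fails if it takes over 35 s, if anything falls off the work surface, if the arm or the gripper's body presses on something with over 40 N, if the wrist force passes 120 N, or if a joint passes its speed limit or range.

## Working session

There is one attempt and no reset: what is moved stays moved. The work goes in short steps, Python scripts to look and compute and a tool call to move; the robot and the scene stay as the last step left them, time stands still between calls to the robot, and variables do not carry over. Pictures are saved under pics/ and viewed, about 8 in all and at most 12, crops included, and the job is handed in when it is done.

Besides the shell and the picture viewer there is one more tool, called as name(argument=value, ...), one argument or row to a line, values as JSON. carry_out: Moves the arm, as the interface text tells. Its arguments: {"type":"object","properties":{"gripper":{"type":"array"},"delta_pos":{"type":"array"},"turn":{"type":"array"},"grip_force":{"type":"number"}},"required":["gripper","delta_pos","turn"]}

```bash
ls; mkdir -p pics
cat > h.py <<'E'
import numpy as np, cv2
from bench import robot
def grab(n,save=None):
    f=robot.grab_frame(n)
    if save: cv2.imwrite('pics/'+save,f['pixels'])
    return f
def pose(f):
    R=cv2.Rodrigues(np.array(f['rvec'],float))[0]; t=np.array(f['tvec'],float).ravel(); return R,t
def slopes(f,uv):
    uv=np.atleast_2d(np.array(uv,float)); d=np.c_[(uv[:,0]-f['cx'])/f['fx'],(uv[:,1]-f['cy'])/f['fy']]
    s=d.copy()
    for _ in range(20): s=d/(1+f['k1']*(s**2).sum(1,keepdims=True))
    return s
def plane(f,uv,z):
    R,t=pose(f); s=slopes(f,uv); r=np.c_[s,np.ones(len(s))]@R; c=-R.T@t
    return c+r*((z-c[2])/r[:,2])[:,None]
def deproj(f,uv):
    uv=np.atleast_2d(np.array(uv)); R,t=pose(f); s=slopes(f,uv); d=f['range_z'][uv[:,1].astype(int),uv[:,0].astype(int)].astype(float)
    return (np.c_[s,np.ones(len(s))]*d[:,None]-t)@R
E
python3 - <<'E'
from h import *
for n in('scene','top'):
    f=grab(n,n+'0.png'); R,t=pose(f); print(n,(-R.T@t).round(),R[2].round(2),f['fx'],f['k1'])
print(robot.read_state())
a=[cv2.imread('pics/%s0.png'%n) for n in('scene','top')]
E
```

```text
pics
scene [1766. -313. 1001.] [-0.78  0.19 -0.6 ] 495.2810648553202 -0.05941138143845338
top [ 290.   23. 1339.] [ 0.16 -0.01 -0.99] 497.05520008351334 -0.0281111920573861
{'t': 0.1, 'joints': array([-71.31213454,  24.93080357,   1.43049913,  90.18589315,
        -0.66389226,  64.9721482 ,  -4.30074946]), 'qd': array([-0.01488737, -0.04223624,  0.01997225, -0.08913311, -0.01970239,
       -0.02899016,  0.03678169]), 'tau': array([ 2.70418532e-03, -6.69121742e+01,  9.87744704e-01, -3.15149474e+01,
       -6.05996582e-02,  3.74534167e-02,  2.80960160e-05]), 'position': array([259.70668854, 568.0042398 , 248.02776654]), 'eef_rot': array([-9.00801719e+01, -7.81512824e-03, -2.45675814e+01]), 'force': array([ 0.3344405 , -0.31410954, -0.00317744]), 'wrist_torque': array([ 0.02688777, -0.03495624, -0.05026982]), 'gripper_width': 91.71181920185735}
```

View pics/top0.png

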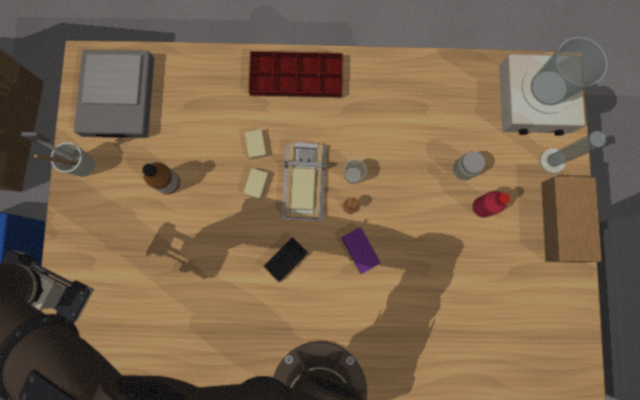

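View pics/scene0.png

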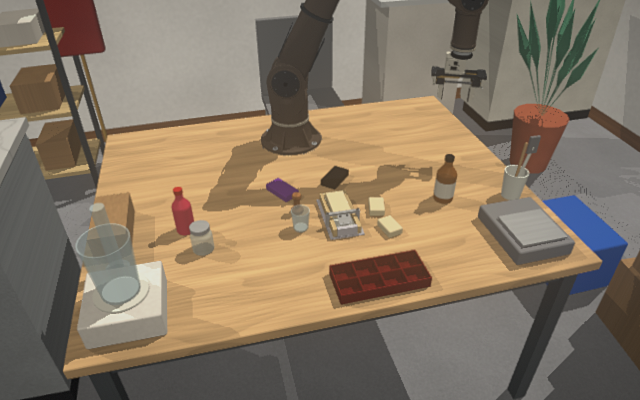

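The top view shows the jig around (305,181), its crossbar near row 168, and the soap at about (303,190). bar_a and bar_b are at (257,183) and (257,143), the stamp at (351,205) and the beaker at (355,171). The scene view shows the same layout, with the jig at (340,213). Next I'll measure the jig and the soap.

Run:
```python
from h import *
f=grab('top'); im=f['pixels']
c=cv2.resize(im[130:230,265:385],None,fx=6,fy=6,interpolation=cv2.INTER_CUBIC); cv2.imwrite('pics/topc.png',c)
hsv=cv2.cvtColor(im,cv2.COLOR_BGR2HSV)
print([ (p,hsv[p[1],p[0]].tolist()) for p in [(303,190),(257,183),(290,190),(305,155),(320,190),(335,190)]])
m=cv2.inRange(hsv,(18,50,150),(40,255,255)); m[:, :240]=0;m[:,400:]=0;m[:130]=0;m[230:]=0
for ct in cv2.findContours(m,cv2.RETR_EXTERNAL,cv2.CHAIN_APPROX_NONE)[0]:
    if cv2.contourArea(ct)<100: continue
    for z in (25,47):
        P=plane(f,ct.reshape(-1,2),z)[:,:2].astype(np.float32); print(z,cv2.minAreaRect(P),cv2.minAreaRect(ct)[0])
for uv in [(303,190),(257,183),(257,143),(303,180)]: print(uv,deproj(f,[uv]).round(1))
```

```text
[((303, 190), [25, 65, 172]), ((257, 183), [25, 66, 174]), ((290, 190), [19, 106, 144]), ((305, 155), [18, 10, 123]), ((320, 190), [17, 62, 132]), ((335, 190), [16, 114, 143])]
25 ((535.3936157226562, 181.80709838867188), (47.98434066772461, 73.08909606933594), 73.78588104248047) (254.45001220703125, 182.65000915527344)
47 ((531.2832641601562, 179.1426239013672), (47.18097686767578, 71.86534881591797), 73.78584289550781) (254.45001220703125, 182.65000915527344)
25 ((524.4521484375, 58.100746154785156), (111.77136993408203, 67.49967956542969), 1.0906435251235962) (300.5, 187.5)
47 ((520.5249633789062, 57.50727081298828), (109.90010833740234, 66.36956024169922), 1.09078049659729) (300.5, 187.5)
25 ((645.8494873046875, 187.24847412109375), (73.93435668945312, 48.57384490966797), 11.188737869262695) (254.0270233154297, 142.6621856689453)
47 ((639.8897705078125, 184.4928741455078), (72.696533203125, 47.7606086730957), 11.188762664794922) (254.0270233154297, 142.6621856689453)
(303, 190) [[513.1  50.5  49.6]]
(257, 183) [[535.  175.6  19.9]]
(257, 143) [[645.6 179.5  22.2]]
(303, 180) [[540.8  51.2  45. ]]
```

View pics/topc.png

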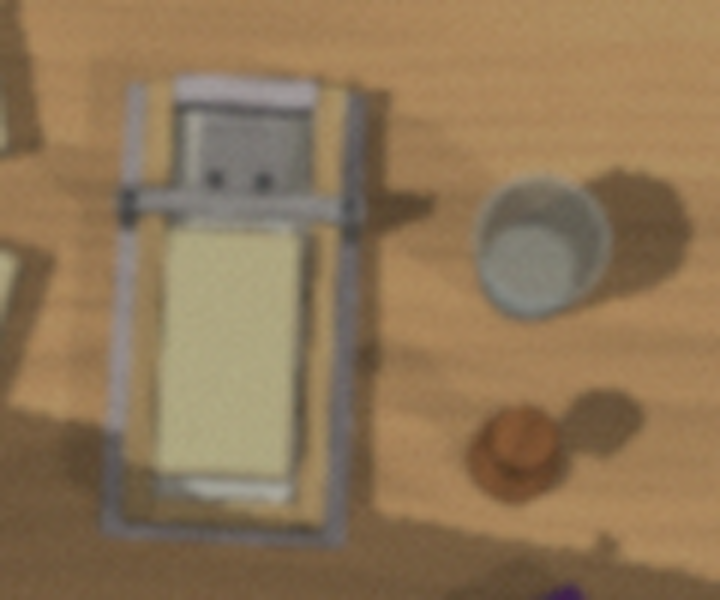

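The crop shows the soap top with corners at crop px (168,232), (302,234), (292,474) and (157,473). The crossbar spans (128,205) to (352,208), and the jig has a slight negative yaw.

Run:
```python
from h import *
f=grab('top')
def q(n,pts,z):
    uv=np.array(pts)/6.+[265,130]-.4
    P=plane(f,uv,z); print(n,P.round(1).tolist(),'mean',P.mean(0).round(1)); return P
S=q('soap',[(168,232),(302,234),(292,474),(157,473)],47)
d=(S[0]+S[1]-S[2]-S[3])/2; print('len',np.hypot(*d[:2]),'yaw',np.degrees(np.arctan2(d[1],d[0])),'w',np.linalg.norm(S[0]-S[1]),np.linalg.norm(S[2]-S[3]))
J=q('base',[(105,532),(343,543),(365,95),(130,85)],4)
d=(J[2]+J[3]-J[0]-J[1])/2; print('len',np.hypot(*d[:2]),'yaw',np.degrees(np.arctan2(d[1],d[0])),'w',np.linalg.norm(J[0]-J[1]),np.linalg.norm(J[2]-J[3]))
q('crossbar',[(122,205),(358,208)],53)
q('endstop top near edge',[(176,103),(313,107)],36)
```

```text
soap [[571.6, 79.5, 47.0], [571.9, 20.2, 47.0], [464.6, 22.6, 47.0], [464.0, 81.5, 47.0]] mean [518.   50.9  47. ]
len 107.49120246162033 yaw -1.1857275168297996 w 59.31741146217703 58.97460821501726
base [[442.5, 106.2, 4.0], [439.6, -1.0, 4.0], [647.4, -7.8, 4.0], [649.9, 100.7, 4.0]] mean [544.9  49.5   4. ]
len 207.70264472384474 yaw -1.695810394547652 w 107.1976023090241 108.46036389462799
crossbar [[582.1, 99.8, 53.0], [582.8, -4.3, 53.0]] mean [582.5  47.7  53. ]
endstop top near edge [[633.4, 77.9, 36.0], [632.8, 16.3, 36.0]] mean [633.1  47.1  36. ]
```

The sizes and spacings agree: the crossbar and the end stop both put the jig origin at about (548, 49.5), yaw about −1.5°. The soap is at jig x ≈ −30. I'll move above its tail, close the jaws and turn them across the trough.

carry_out(
  gripper=[0, 0, 0, 0, 0, 0, 0, 0, 0, 0, 0, 0],
  delta_pos=[
    [6, -15, 0],
    [10, -25, 0],
    [12, -30, 0],
    [14, -35, 0],
    [14, -35, 0],
    [14, -35, 0],
    [14, -35, 0],
    [14, -35, 0],
    [14, -35, 0],
    [14, -35, 0],
    [14, -35, 0],
    [14, -35, 0],
  ],
  turn=[0, 0.04, 0.04, 0.04, 0.04, 0.04, 0.04, 0.04, 0.04, 0.04, 0.04, 0],
  grip_force=30,
)

```text
t: 1.4
position: [413.9, 180.7, 248.8]
eef_rot: [-90.0, -0.0, -1.6]
force: [0.5, 0.7, -0.1]
gripper_width: 1.9
```

carry_out(
  gripper=[0, 0, 0, 0, 0, 0, 0],
  delta_pos=[
    [20, -40, -15],
    [20, -35, -20],
    [16, -30, -20],
    [10, -20, -20],
    [8, -6, -15],
    [0, 0, 0],
    [0, 0, 0],
  ],
  turn=[0, 0, 0, 0, 0, 0, 0],
)

```text
t: 2.1
position: [487.2, 52.1, 159.0]
eef_rot: [-90.0, 0.0, -1.7]
force: [-1.0, 0.0, 0.7]
gripper_width: 0.7
```

Run:
```python
from h import *
f=grab('wrist','wrist1.png'); R,t=pose(f); print((-R.T@t).round(),R.round(2).tolist())
for uv in [(320,200)]: print(deproj(f,[uv]).round(1))
```

```text
[417.  54. 296.] [[0.03, 1.0, -0.0], [0.96, -0.03, 0.26], [0.26, -0.01, -0.97]]
[[479.6  49.7  48.6]]
```

View pics/wrist1.png

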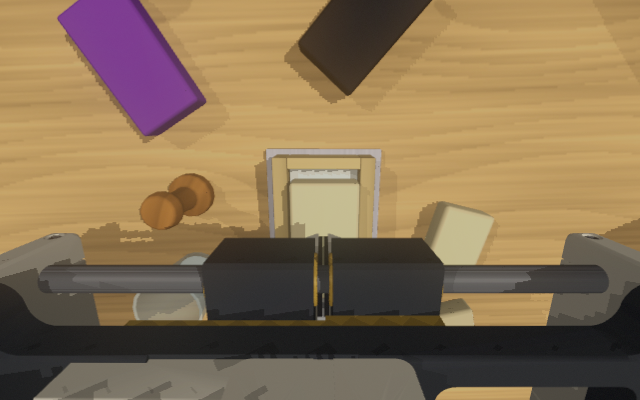

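The wrist view shows the soap's tail edge at row ~182, columns 290–358. The jig's near edge is at row ~152, columns 267–381, and the closed fingers are at column 323.

Run:
```python
from h import *
f=grab('wrist')
print(plane(f,[(290,182),(358,182)],47).round(1).tolist()); print(plane(f,[(267,152),(381,152)],4).round(1).tolist())
print(plane(f,[(290,230),(359,230)],47).round(1).tolist())
```

```text
[[464.1, 25.6, 47.0], [465.8, 82.7, 47.0]]
[[442.5, 0.3, 4.0], [445.7, 109.5, 4.0]]
[[506.8, 23.2, 47.0], [508.6, 83.6, 47.0]]
```

carry_out(
  gripper=[0, 0, 0, 0, 0, 0],
  delta_pos=[
    [2, 0, -20],
    [0, 0, -25],
    [0, 0, -20],
    [0, 0, -12],
    [0, 0, -5],
    [0, 0, 0],
  ],
  turn=[0, 0, 0, 0, 0, 0],
)

```text
t: 2.8
position: [489.8, 52.7, 76.9]
eef_rot: [-90.0, 0.0, -1.6]
force: [0.3, 0.3, 0.2]
gripper_width: 0.1
```

carry_out(
  gripper=[0, 0, 0, 0, 0, 0, 0],
  delta_pos=[
    [0, 0, -2],
    [0, 0, -2],
    [0, 0, -2],
    [0, 0, -2],
    [0, 0, -2],
    [0, 0, -2],
    [0, 0, 0],
  ],
  turn=[0, 0, 0, 0, 0, 0, 0],
)

```text
t: 3.5
position: [490.5, 52.5, 65.3]
eef_rot: [-90.0, -0.1, -1.7]
force: [-1.7, -0.3, 10.3]
gripper_width: 0.4
```

carry_out(
  gripper=[0, 0, 0, 0, 0, 0],
  delta_pos=[
    [0, 0, -2],
    [0, 0, -2],
    [0, 0, -2],
    [0, 0, -1],
    [0, 0, 0],
    [0, 0, 0],
  ],
  turn=[0, 0, 0, 0, 0, 0],
)

```text
t: 4.1
position: [492.3, 52.8, 60.0]
eef_rot: [-89.9, -0.3, -1.7]
force: [-2.4, 0.4, 27.6]
gripper_width: 0.4
```

carry_out(
  gripper=[0, 0, 0, 0, 0, 0, 0, 0, 0],
  delta_pos=[
    [0, 0, -1],
    [2, 0, 0],
    [4, -0.1, 0],
    [4, -0.1, 0],
    [4, -0.1, 0],
    [4, -0.1, 0],
    [4, -0.1, 0],
    [4, -0.1, 0],
    [0, 0, 0],
  ],
  turn=[0, 0, 0, 0, 0, 0, 0, 0, 0],
)

```text
t: 5.0
position: [519.9, 52.4, 60.0]
eef_rot: [-89.9, -0.5, -1.7]
force: [-1.6, 0.0, 34.5]
gripper_width: -0.1
```

Run:
```python
from h import *
s=robot.read_state(); print(s['position'],s['force'])
f=grab('wrist'); im=f['pixels']
g=cv2.cvtColor(im,cv2.COLOR_BGR2HSV)
a=im[120:320,220:420]
b=grab('top')['pixels'][130:230,265:385]
cv2.imwrite('pics/s1.png',np.hstack([cv2.resize(a,(400,400)),cv2.resize(b,(400,400))]))
```

```text
[519.93655248  52.36399768  60.01440832] [-1.55699982e+00  2.01365243e-02  3.44820730e+01]
```

View pics/s1.png

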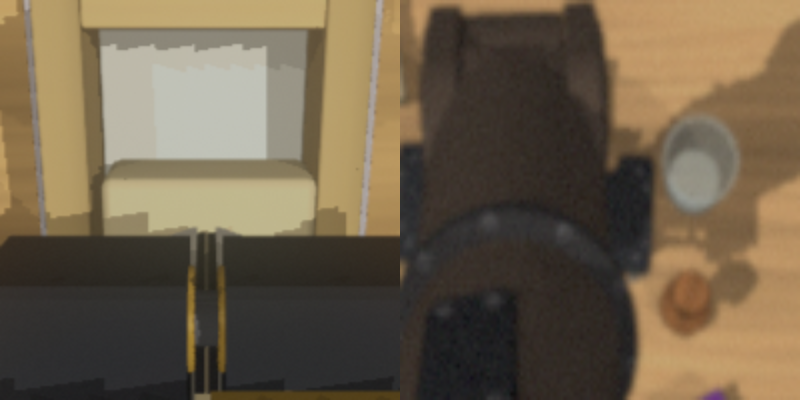

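The bar is moving with the fingers: there is now a gap of white bed behind its tail, and the tail edge is at crop row ~165, which is wrist row ~203.

```bash
cat >> h.py <<'E'
def tail(f,ztop):
    """edge between white bed and cream bar: sat profile in the columns beside centre"""
    s=cv2.cvtColor(f['pixels'],cv2.COLOR_BGR2HSV)
    return s[:,292:310].mean(1), s[:,335:353].mean(1)
E
python3 - <<'E'
from h import *
f=grab('wrist')
a,b=tail(f,38)
for r in range(128,240,4): print(r,a[r].round(),b[r].round(),plane(f,[(323,r)],38).round(1)[0][:2])
E
```

```text
128 [ 20. 103. 194.] [ 21. 102. 194.] [452.1  54.3]
132 [ 21. 103. 193.] [ 21. 100. 193.] [454.1  54.2]
136 [ 22.  35. 139.] [ 22.  36. 139.] [456.1  54.2]
140 [ 23.  35. 140.] [ 23.  35. 140.] [458.1  54.1]
144 [ 24.  29. 171.] [ 24.  28. 178.] [460.1  54.1]
148 [ 24.  26. 189.] [ 24.  26. 190.] [462.2  54. ]
152 [ 26.  24. 190.] [ 27.  22. 191.] [464.2  53.9]
156 [ 32.  17. 193.] [ 34.  14. 194.] [466.3  53.9]
160 [ 32.  17. 193.] [ 35.  14. 194.] [468.4  53.8]
164 [ 32.  17. 192.] [ 35.  14. 194.] [470.5  53.7]
168 [ 32.  17. 192.] [ 35.  14. 194.] [472.6  53.7]
172 [ 31.  17. 192.] [ 35.  14. 194.] [474.7  53.6]
176 [ 32.  17. 192.] [ 35.  14. 194.] [476.8  53.6]
180 [ 32.  18. 192.] [ 35.  13. 194.] [479.   53.5]
184 [ 31.  18. 192.] [ 35.  14. 194.] [481.2  53.4]
188 [ 32.  18. 192.] [ 35.  14. 194.] [483.4  53.4]
192 [ 32.  18. 192.] [ 35.  13. 194.] [485.6  53.3]
196 [ 32.  18. 192.] [ 36.  13. 194.] [487.8  53.2]
200 [ 22.  68. 133.] [ 22.  68. 136.] [490.   53.2]
204 [ 21.  78. 132.] [ 21.  80. 134.] [492.3  53.1]
208 [ 21.  80. 140.] [ 22.  80. 141.] [494.5  53. ]
212 [ 22.  74. 191.] [ 22.  73. 192.] [496.8  53. ]
216 [ 25.  66. 192.] [ 25.  66. 191.] [499.1  52.9]
220 [ 25.  67. 191.] [ 25.  67. 191.] [501.5  52.8]
224 [ 25.  67. 191.] [ 25.  67. 191.] [503.8  52.7]
228 [ 25.  69. 186.] [ 25.  66. 191.] [506.2  52.7]
232 [ 24.  69. 186.] [ 25.  66. 191.] [508.5  52.6]
236 [ 22.  78. 146.] [ 24.  64. 180.] [510.9  52.5]
```

carry_out(
  gripper=[0, 0, 0, 0, 0, 0],
  delta_pos=[
    [4, -0.1, 0],
    [4, -0.1, 0],
    [4, -0.1, 0],
    [4, -0.1, 0],
    [4, -0.1, 0],
    [0, 0, 0],
  ],
  turn=[0, 0, 0, 0, 0, 0],
)

```text
t: 5.75
position: [538.9, 51.8, 60.0]
eef_rot: [-89.9, -0.3, -1.7]
force: [-4.8, -0.5, 36.1]
gripper_width: 0.4
```

carry_out(
  gripper=[0, 0, 0, 0],
  delta_pos=[
    [2, -0.1, 0],
    [2, -0.1, 0],
    [2, 0, 0],
    [0, 0, 0],
  ],
  turn=[0, 0, 0, 0],
)

```text
t: 6.15
position: [544.8, 51.6, 60.0]
eef_rot: [-89.9, -0.3, -1.7]
force: [-5.1, 1.4, 36.2]
gripper_width: 0.6
```

Run:
```python
from h import *
f=grab('wrist')
a,b=tail(f,38)
for r in range(180,236,2): print(r,a[r].round(),b[r].round(),plane(f,[(323,r)],38).round(1)[0][:2],plane(f,[(323,r)],13).round(1)[0][:2])
```

```text
180 [ 32.  17. 195.] [ 36.  13. 191.] [503.8  52.7] [508.6  52.6]
182 [ 32.  17. 195.] [ 35.  14. 191.] [504.9  52.7] [509.9  52.6]
184 [ 32.  17. 195.] [ 35.  13. 191.] [506.   52.7] [511.1  52.6]
186 [ 32.  17. 195.] [ 35.  14. 191.] [507.1  52.6] [512.4  52.5]
188 [ 31.  17. 195.] [ 35.  14. 191.] [508.2  52.6] [513.7  52.5]
190 [ 32.  17. 195.] [ 36.  14. 191.] [509.3  52.6] [514.9  52.4]
192 [ 31.  17. 195.] [ 36.  13. 191.] [510.4  52.5] [516.2  52.4]
194 [ 32.  17. 194.] [ 36.  13. 190.] [511.5  52.5] [517.5  52.4]
196 [ 32.  16. 194.] [ 36.  13. 190.] [512.6  52.5] [518.8  52.3]
198 [ 31.  18. 194.] [ 36.  14. 190.] [513.7  52.4] [520.1  52.3]
200 [ 22.  66. 136.] [ 22.  67. 138.] [514.8  52.4] [521.4  52.3]
202 [ 22.  76. 133.] [ 21.  76. 136.] [516.   52.4] [522.7  52.2]
204 [ 21.  77. 136.] [ 21.  78. 137.] [517.1  52.3] [524.   52.2]
206 [ 22.  78. 138.] [ 21.  78. 138.] [518.2  52.3] [525.3  52.1]
208 [ 22.  77. 146.] [ 21.  77. 147.] [519.4  52.3] [526.6  52.1]
210 [ 22.  74. 184.] [ 22.  74. 185.] [520.5  52.2] [527.9  52.1]
212 [ 22.  73. 194.] [ 22.  73. 194.] [521.7  52.2] [529.3  52. ]
214 [ 24.  68. 194.] [ 25.  67. 194.] [522.8  52.2] [530.6  52. ]
216 [ 25.  66. 194.] [ 25.  66. 194.] [524.   52.1] [531.9  51.9]
218 [ 25.  66. 194.] [ 25.  66. 194.] [525.1  52.1] [533.3  51.9]
220 [ 25.  66. 194.] [ 25.  66. 194.] [526.3  52.1] [534.6  51.9]
222 [ 25.  66. 194.] [ 25.  66. 194.] [527.4  52. ] [536.   51.8]
224 [ 25.  66. 194.] [ 25.  66. 194.] [528.6  52. ] [537.3  51.8]
226 [ 25.  66. 194.] [ 25.  66. 194.] [529.8  51.9] [538.7  51.7]
228 [ 24.  68. 188.] [ 25.  66. 194.] [531.   51.9] [540.1  51.7]
230 [ 24.  70. 184.] [ 25.  66. 194.] [532.2  51.9] [541.4  51.7]
232 [ 24.  70. 184.] [ 25.  66. 194.] [533.4  51.8] [542.8  51.6]
234 [ 24.  70. 184.] [ 25.  66. 194.] [534.5  51.8] [544.2  51.6]
```

No slip: the tail edge is still at the same pixel rows. By estimate 3 mm remain, so I'll push on in small steps until the end stop's reaction shows.

carry_out(
  gripper=[0, 0, 0],
  delta_pos=[
    [2, 0, 0],
    [1, 0, 0],
    [0, 0, 0],
  ],
  turn=[0, 0, 0],
)

```text
t: 6.5
position: [547.7, 51.6, 60.0]
eef_rot: [-89.9, -0.3, -1.7]
force: [-5.4, 0.3, 35.2]
gripper_width: 0.4
```

carry_out(
  gripper=[0, 0, 0],
  delta_pos=[
    [1, 0, 0],
    [1, 0, 0],
    [0, 0, 0],
  ],
  turn=[0, 0, 0],
)

```text
t: 6.8
position: [549.6, 51.5, 60.0]
eef_rot: [-89.9, -0.3, -1.7]
force: [-4.8, 0.9, 35.2]
gripper_width: 0.4
```

carry_out(
  gripper=[0, 0, 0],
  delta_pos=[
    [1, 0, 0],
    [1, 0, 0],
    [0, 0, 0],
  ],
  turn=[0, 0, 0],
)

```text
t: 7.1
position: [550.3, 51.5, 60.0]
eef_rot: [-89.9, -0.2, -1.7]
force: [-9.8, -0.1, 40.4]
gripper_width: 0.3
```

Run:
```python
from h import *
f=grab('wrist')
a,b=tail(f,38)
for r in range(194,216,2): print(r,a[r].round(),b[r].round(),plane(f,[(323,r)],38).round(1)[0][:2])
```

```text
194 [ 32.  17. 195.] [ 35.  13. 191.] [517.   52.5]
196 [ 31.  18. 195.] [ 36.  13. 191.] [518.1  52.4]
198 [ 31.  18. 195.] [ 35.  13. 191.] [519.2  52.4]
200 [ 22.  66. 136.] [ 22.  66. 139.] [520.4  52.4]
202 [ 22.  76. 134.] [ 21.  76. 136.] [521.5  52.3]
204 [ 21.  76. 136.] [ 21.  77. 137.] [522.6  52.3]
206 [ 21.  77. 138.] [ 22.  77. 138.] [523.7  52.3]
208 [ 22.  78. 149.] [ 22.  78. 149.] [524.9  52.2]
210 [ 22.  74. 187.] [ 22.  75. 187.] [526.   52.2]
212 [ 22.  72. 195.] [ 22.  73. 195.] [527.2  52.2]
214 [ 24.  66. 195.] [ 25.  67. 195.] [528.3  52.1]
```

Fx has jumped from −5 to −10 N and the tool lags its command. That is the stop, at TCP x 550 and so soap x ≈ 580. A bit more push will confirm it.

carry_out(
  gripper=[0, 0, 0],
  delta_pos=[
    [1, 0, 0],
    [0.5, 0, 0],
    [0, 0, 0],
  ],
  turn=[0, 0, 0],
)

```text
t: 7.45
position: [550.5, 51.6, 59.9]
eef_rot: [-89.9, -0.1, -1.7]
force: [-14.3, 0.3, 44.9]
gripper_width: 0.7
```

The bar is hard on the stop. I'll lift straight up, first slowly and then well clear.

carry_out(
  gripper=[0, 0, 0, 0, 0, 0, 0, 0, 0, 0, 0, 0],
  delta_pos=[
    [0, 0, 1],
    [0, 0, 2],
    [0, 0, 2],
    [0, 0, 3],
    [0, 0, 4],
    [0, 0, 8],
    [0, 0, 20],
    [-5, 0, 30],
    [-15, 0, 40],
    [-20, 0, 40],
    [-30, 0, 30],
    [0, 0, 0],
  ],
  turn=[0, 0, 0, 0, 0, 0, 0, 0, 0, 0, 0, 0],
)

```text
t: 8.65
position: [479.3, 51.1, 240.8]
eef_rot: [-89.9, -0.3, -1.7]
force: [0.5, -0.4, -0.6]
gripper_width: 0.2
```

carry_out(
  gripper=[0, 0, 0, 0, 0, 0, 0],
  delta_pos=[
    [-20, 30, 0],
    [-20, 40, 0],
    [-20, 40, 0],
    [-20, 40, 0],
    [-20, 40, 0],
    [0, 20, 0],
    [0, 0, 0],
  ],
  turn=[0, 0, 0, 0, 0, 0, 0],
)

```text
t: 9.35
position: [379.6, 264.4, 236.4]
eef_rot: [-90.0, 0.0, -1.4]
force: [0.4, 0.0, 0.2]
gripper_width: 0.2
```

Run:
```python
from h import *
f=grab('top'); a=cv2.resize(f['pixels'][135:225,265:345],(480,540),interpolation=cv2.INTER_CUBIC)
g=grab('scene'); b=cv2.resize(g['pixels'][180:250,300:380],(320,280),interpolation=cv2.INTER_CUBIC)
c=np.zeros((540,800,3),np.uint8); c[:,:480]=a; c[:280,480:]=b; cv2.imwrite('pics/end.png',c)
print(robot.read_state()['force'])
for uv in [(303,v) for v in range(176,200,3)]: print(uv,deproj(f,[uv]).round(1))
```

```text
[ 0.02799285 -0.69141691  0.16508008]
(303, 176) [[552.8  51.6  39.2]]
(303, 179) [[543.7  51.3  44.1]]
(303, 182) [[535.3  51.1  46. ]]
(303, 185) [[527.8  51.   42.8]]
(303, 188) [[522.7  51.1  26.2]]
(303, 191) [[516.7  51.2  13.5]]
(303, 194) [[507.9  51.   16.7]]
(303, 197) [[499.   50.7  21.2]]
```

View pics/end.png

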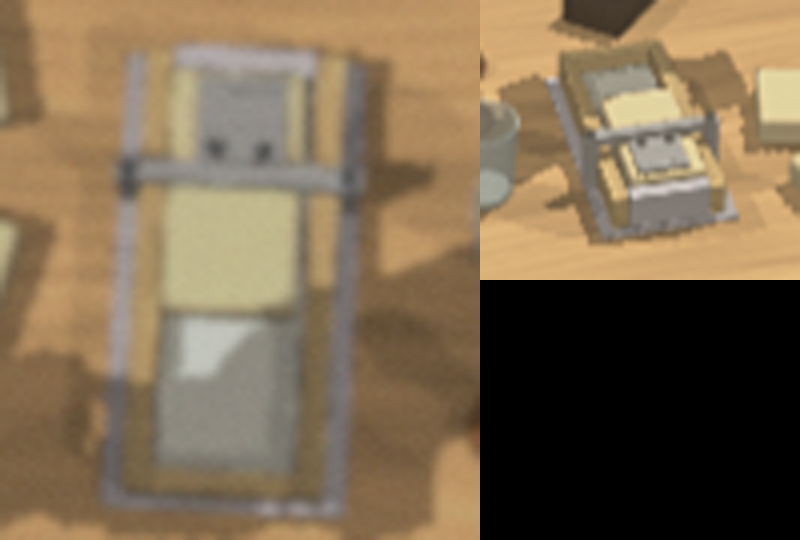

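The end picture shows the bar under the crossbar and leaf, reaching the end stop at crop row ~70. Its tail edge is at crop (230,312), and it lies straight in the trough. One numeric check with the same camera comes next.

Run:
```python
from h import *
f=grab('top')
for z in(38,42):print(z,plane(f,np.array([(162,308),(296,310)])/6+[264.6,134.6],z).round(1).tolist())
print('bar edge-on sides near crossbar',plane(f,np.array([(166,195),(299,197)])/6+[264.6,134.6],41).round(1).tolist())
print('front',plane(f,np.array([(180,72),(300,74)])/6+[264.6,134.6],40).round(1).tolist())
print('stop',plane(f,np.array([(176,71),(313,75)])/6+[264.6,134.6],36).round(1).tolist())
w=grab('wrist'); hs=cv2.cvtColor(f['pixels'],cv2.COLOR_BGR2HSV)
m=cv2.inRange(hs,(18,50,150),(40,255,255)); m[:,:240]=0;m[:,280:]=0;m[:130]=0;m[230:]=0
for ct in cv2.findContours(m,0,1)[0]:
    if cv2.contourArea(ct)>100: print(cv2.minAreaRect(plane(f,ct.reshape(-1,2),25)[:,:2].astype(np.float32)))
```

```text
38 [[525.5, 81.3, 38.0], [525.8, 21.9, 38.0]]
42 [[524.8, 81.1, 42.0], [525.1, 21.9, 42.0]]
bar edge-on sides near crossbar [[576.1, 80.7, 41.0], [576.4, 21.5, 41.0]]
front [[632.8, 75.9, 40.0], [633.0, 22.1, 40.0]]
stop [[634.3, 77.9, 36.0], [633.7, 16.3, 36.0]]
((535.309326171875, 181.76510620117188), (49.56501388549805, 78.45984649658203), 73.77386474609375)
((644.8711547851562, 186.22030639648438), (75.12384033203125, 50.83368682861328), 9.890131950378418)
```

```bash
python3 -c "
from bench import robot
print(robot.close_job())"
```

```text
the job is handed in; nothing more can be done
None
```

The soap bar is home against the end stop, under the crossbar and leaf spring. I've handed the job in; it reports no verdict.

**What I did:** I pressed the closed fingertips onto the bar's tail, about 30 mm behind its centre, until the bed bottomed (about 28 N, rising to 35 N). I then slid the bar about 58 mm without any slip. At the end stop the push force rose from 5 N to 14 N and the tool stopped advancing. I lifted straight up and moved clear; the clock read about 9.4 s after the last move.

**Last checks:**
- **Bar position:** its front edge measured x ≈ 633 mm, against the stop face at about 634 mm. The tail is at about 525 mm, and the bar lies straight in the trough.
- **Hold-down:** the end picture shows the leaf lying on the bar. I did not measure its bend angle, the bed travel or the bar's tilt.
- **Robot:** the tool force was back to about zero, and the arm was well clear of the jig.
- **Bystanders:** bar_a and bar_b measured within about 1 mm of where they started. I did not re-measure the others, but the arm stayed clear of them.

**Disagreements:** the wrist and top cameras differed by about 2 mm sideways, which is within calibration. Depth readings on the bar's top were scattered (39 to 46 mm), so I relied on edges cast onto known heights instead.

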